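Pry the retaining ring off a wheel axle with a hooked pick

ROBOT

A 6-joint arm with a two-finger parallel gripper is mounted at the origin on the work surface. World frame = base frame: x ahead of the robot, y to its left, z up, the work surface at z = 0. Lengths are in m, angles in rad, forces in N, time in s.
With the tool pointing down it reaches from about 0.15 to 0.775 m from the base axis. Payload 6.1 kg.
Tool frame: the origin (TCP) lies at the very end of the fingers, on their centre line; the grasp point (between the pads) lies 19 mm behind it; z points along the fingers, y is the direction in which the jaws open and shut (so a half turn about z gives the same grasp; the last joint's range is limited). The gripper opens to 85 mm and grips with 20 to 120 N. Pads are 22 mm wide; open, the fingers measure 114 mm over their backs; the gripper's body (76 mm by 85 mm) begins 54 mm behind the grasp point. The pads swing forward as they close: fully open they stand 13 mm farther back than shut.
Start: joints at [1.223, 0.126, -0.04, 1.405, 0, 1.571], TCP at [0.179, 0.494, 0.231] pointing down, gripper open.
Joint ranges: [-2.72, 2.72], [-0.95, 1.95], [-1.27, 1.35], [-1.78, 2.02], [-1.46, 1.47], [-3.14, 3.14]. Speed limits (rad/s): [2.39, 2.39, 3.01, 3.14, 3.14, 3.14].

INTERFACE

Orientations are given as a unit quaternion [w, x, y, z].
In Python, from rig import get_obs, vision, env gives the robot as it stands.
- The arm moves only by the shell command python3 -m creep 'ROWS' [FORCE]. ROWS is a JSON object of lists of equal length, an entry for each row: "translation": the shift along the tool's x, y, z in mm, a list of three; "turn": the turn, a rotation vector about the tool's x, y, z in degrees, a list of three; "hand": the opening, from 0 (shut) to 1 (fully open). In form: {"translation": [[x, y, z], ...], "turn": [[wx, wy, wz], ...], "hand": [hand, ...]}. A call has 1 to 5 rows; each row shifts and turns the commanded pose from where the row before left it, along the tool's axes as they then stand; what a row does not reach is not made up. A row lasts 1/8 s, in which the tool goes at most 62.5 mm and 10.7 degrees, less where a joint would pass 70% of its speed; a pose out of reach is approached as far as the arm can. A call is refused whole if a number of a shift passes 62.5 or a number of a turn 10.7, either way. A call with a gripper value outside its range is refused whole. The fingers move at their own pace and stop on an object; FORCE is the grip in N (left out, the last holds). Time passes only in rows, so rows that do not move let the fingers close. It gives the time, the measured TCP pose, the force and the opening at its end, in the units of the state.
- get_obs(): the state, without advancing time (a new reading comes with each control period).
- vision.get_image(name): name is "scene" or "top"; returns the picture (384x512x3 uint8, red, green, blue); there is no depth.
- vision.camera_params(name): a dict with "mtx" (3x3 intrinsics, pixels), "k1" (the pictures are not rectified: a ray, as slopes to the right and down, at radius r is drawn at 1 + k1 r^2 times it, then the intrinsics apply), "rvec" (rotation vector, rad) and "tvec" (3), from world to camera coordinates, as OpenCV has them. Camera axes: x right, y down, z forward; pixel columns grow to the right and rows downward; lengths in m; the calibration is good to about 2 mm. A picture is of the moment at which its call begins. camera_params takes no time and is no camera call.
- env.close_job(): hands the job in, once; it reports no verdict.
Trained networks look in the newest picture that a camera, given by its name, has taken for a name from the list of things; names that differ only in an ending like _2 or _b are one class to them, and where a whole thing is asked for, a point or a joint stands for the part that bears it (a point fixed in the world has none). Each returns a list of dicts, best first, with "confidence" (0 to 1); they miss things now and then, are a little off and sometimes report something else, mostly with a low value. They report only what shows in the picture. A call takes as long as a camera call. They do not tell look-alikes from the thing itself.
- vision.spot_in(camera, label): "pixel" ([column, row] in pixels, amid what is visible of it).
- vision.outline_of(camera, label): "pixels" (384x512 bool, what is visible of it) and "pixel" ([column, row] in pixels, amid what is visible of it).
The state is a dict: "time_s": time; "qpos": joint angles; "qvel": joint speeds; "tau": joint torques, N m; "tcp_pos": TCP position; "tcp_rot": TCP orientation; "force": force on the tool from outside, world axes, zero at the start; "wrist_torque": the same for the moment, N m; "finger_gap": finger opening in m.
Only numpy, scipy, OpenCV 4.12 (cv2) and the standard library are available. Lean on these libraries where they do the work, as an engineer would, in place of code of your own. Each camera call takes 0.05 s, during which the arm holds its last target. There are 200 camera calls.

TASK

Take the hooked pick from its wooden cradle, hook it behind the back of the spring-steel retaining ring and pry the ring out of its groove with the pick alone, slowly and gently, until it lies completely clear of the axle, on the wheel or just beside it, without letting it fly off. Then lay the pick back in its cradle and let go of it. Press only lightly on the axle, wheel and ring, and leave the glue bottle, the screw jar, the screwdriver and the wood offcut where they are.

Things in the scene. Friction and masses are not known exactly. Their poses are not given: they have to be found in the camera images.
- axle_top (a point): Centre of the flat top of the fixed upright steel axle, 26 mm in diameter; the top is 78 mm above the bench. From 11 to 17 mm under the top a groove, 20 mm in diameter, holds the retaining ring. z is up.
- axle_plate: Fixed plywood board, 150 x 150 x 18 mm, origin under its centre; it carries the axle and, under the ring, a wheel 100 mm in diameter with a flat white hub and black tyre. The wheel's flat upper face is 57 to 61 mm above the bench: it has end float, so this height differs each time and is not measured; it slides down under 6 to 9 N until it stops at 57 mm.
- ring_mid (a point): Centre of the flat spring-steel retaining ring (open E-shaped clip, 36 x 42 mm, 4 mm thick). Seated, it is on the axle's axis, 63 mm above the bench. Its x axis points from its closed back to its open mouth, z up. The back faces the robot, turned up to 35 degrees. Pulled towards -x with 8 to 15 N its two damped spring arms spread and it comes out; a fast pull takes more. Clear of the axle after 28 mm.
- ring_window (a point): Middle of the window between the ring's back bar and the axle's flank, 16.5 mm from the ring's centre towards its back; axes as for the ring. The window is open from above and is 7 mm long along x (from the axle's flank to the back bar) and 14 mm across; the back bar is 5 mm wide. The hook's pin goes down into it, to the wheel's face, and pulls on the back bar.
- pick_grip (a point): Centre of the wooden handle of the hooked pick, 100 mm long (x, towards the hook) x 18 mm wide (y) x 22 mm high (z); grasp it across its width. The pick weighs about 95 g.
- pick_front (a point): Middle of the handle's front end. From here a steel shank, 6 mm thick, runs on along +x and ends in a hook bent straight down (-z): a pin 4 mm in diameter, its rounded tip 30 mm below this height. The pin is 55 mm ahead of this point, give or take 14 mm: the stick-out was set by hand, is locked and not measured. So feel for the axle's flank, above the ring, with the pin before lowering it into the window.
- cradle_rest (a point): Where the handle's centre belongs in the fixed cradle, 43 mm above the bench. Two wooden supports stand at x = -39 and 39 mm (12 mm thick, upper faces 32 mm above the bench), with cheeks 10 mm high leaving a notch 26 mm wide for the handle; 66 mm is free between the supports for the fingers. x is along the lying handle towards its hook, z up.
- glue: Standing white glue bottle, 54 mm in diameter, 120 mm high; origin at the centre of its underside. Bystander.
- offcut: Wood offcut, 110 x 60 x 35 mm, origin at the centre of its underside. Bystander.
- driver: Screwdriver lying on the bench, about 0.2 m long, along its x. Bystander.
- jar: Glass screw jar with steel lid, 60 mm in diameter, 75 mm high; origin at the centre of its underside. Bystander.
Mind the look-alikes: they are no part of the job. There is more than one size of the part that bears pick_grip; the job needs the larger. What is shaped like the part that bears cradle_rest but green is not meant.

How it is judged:
On the way, in this order (a step that is already met when the one before it is completed fails the run):
1. the pick is held and lifted 40 mm out of the cradle while the ring is still in its groove (z of pick_grip in the frame of cradle_rest above 0.04 m and contact force between the fingers and pick above 0.5 N and horizontal distance between ring_mid and axle_top below 0.006 m), for 0.1 s.
2. the held pick pulls on the ring with at least 3 N while the ring still sits on the axle (contact force between pick and ring above 3 N and contact force between the fingers and pick above 0.5 N and horizontal distance between ring_mid and axle_top below 0.012 m), for 0.02 s.
3. the ring is out of the groove, its centre more than 28 mm from the axle's axis, the pick still held (horizontal distance between ring_mid and axle_top above 0.028 m and contact force between the fingers and pick above 0.5 N), for 0.1 s.
At the end, for the whole second after the job is handed in: The ring lies still, its centre 28 to 150 mm (seen from above) from the axle's axis, on the wheel or the bench; the pick lies still in both notches of its cradle, the handle's centre within 18 mm of its resting place and not more than 5 mm too high, turned at most 0.2 rad; nothing is held (horizontal distance between ring_mid and axle_top between 0.028 and 0.15 m and height (world z) of ring_mid above -0.005 m and linear speed of each of ring, pick below 0.02 m/s and distance between pick_grip and cradle_rest below 0.018 m and z of pick_grip in the frame of cradle_rest below 0.005 m and angle between the x axis of pick_grip and the x axis of cradle_rest, either way round below 0.2 rad); the robot touches nothing.
It fails at once if the pick bears on the ring with more than 25 N (contact force between pick and ring above 25 N).
It fails at once if the pick bears on the axle, wheel or board with more than 15 N (contact force between pick and axle_plate above 15 N).
It fails at once if the robot touches the ring itself (contact force between any of the fingers, the arm and ring above 0.5 N).
It fails at once if the ring flies off: more than 150 mm from the axle or faster than 1 m/s (horizontal distance between ring_mid and axle_top above 0.15 m or linear speed of ring above 1 m/s).
It fails at once if a bystander is moved by more than 20 mm (distance of any of glue, offcut, driver, jar from where it was at the start of the episode above 0.02 m).
It also fails if it takes over 64 s, if anything falls off the work surface, if the arm or the gripper's body presses on something with over 40 N, if the wrist force passes 120 N, or if a joint passes its speed limit or range.

## Working session

There is one attempt and no reset: what is moved stays moved. The work goes in short steps, Python scripts to look and compute and a shell command to move; the robot and the scene stay as the last step left them, time stands still between calls to the robot, and variables do not carry over. Pictures are saved under pics/ and viewed, about 8 in all and at most 12, crops included, and the job is handed in when it is done.

```bash
ls; mkdir -p pics; python3 - <<'E'
from rig import get_obs, vision, env
import cv2,numpy as np
o=get_obs();print(o)
for c in("scene","top"):
    im=vision.get_image(c);cv2.imwrite(f"pics/{c}0.png",cv2.resize(im[:,:,::-1],None,fx=1.5,fy=1.5,interpolation=cv2.INTER_CUBIC))
    print(c,vision.camera_params(c))
    for l in ["axle_top","ring_mid","ring_window","pick_grip","pick_front","cradle_rest"]:
        print(l,[(np.round(d["pixel"],1).tolist(),round(d["confidence"],2)) for d in vision.spot_in(c,l)])
E
```

```text
pics
{'time_s': 0.0, 'qpos': array([ 1.22301064e+00,  1.26393288e-01, -4.06447228e-02,  1.40536684e+00,
        3.22605908e-06,  1.57082284e+00]), 'qvel': array([-0.00021504, -0.00029483, -0.00114593, -0.0010659 ,  0.00142308,
       -0.00155975]), 'tau': array([ 1.40913118e-03, -4.35910714e+01,  3.52925313e+01,  1.74000120e-02,
        1.93197206e-04,  9.30674162e-06]), 'tcp_pos': array([0.17878877, 0.49318441, 0.23050467]), 'tcp_rot': array([-1.40729822e-04,  1.73030786e-01,  9.84916088e-01, -7.91855404e-04]), 'force': array([-0.72332062,  0.14858643, -0.13995977]), 'wrist_torque': array([ 0.0194408 , -0.01529742,  0.01061056]), 'finger_gap': 0.08512136646500601}
scene {'mtx': array([[483.83525996,   0.        , 265.81150995],
       [  0.        , 483.83525996, 189.39874348],
       [  0.        ,   0.        ,   1.        ]]), 'k1': -0.13119520922916167, 'rvec': array([ 2.18377077,  0.8309074 , -0.35952495]), 'tvec': array([-0.46241045, -0.22016689,  1.50080739])}
axle_top [([306.7, 185.1], 0.58), ([247.3, 196.0], 0.47)]
ring_mid []
ring_window [([346.0, 128.0], 0.66), ([303.7, 166.7], 0.48)]
pick_grip [([222.4, 242.2], 0.62), ([220.6, 304.8], 0.56), ([221.8, 256.0], 0.51)]
pick_front [([219.6, 309.5], 0.91), ([226.3, 245.6], 0.9), ([136.3, 287.6], 0.75)]
cradle_rest [([192.6, 206.0], 0.93), ([222.2, 254.3], 0.8)]
top {'mtx': array([[435.97347262,   0.        , 254.63325705],
       [  0.        , 435.97347262, 186.86074486],
       [  0.        ,   0.        ,   1.        ]]), 'k1': -0.13917135189570934, 'rvec': array([ 2.09358022, -2.14422089,  0.17578609]), 'tvec': array([0.01939279, 0.61590911, 0.95391891])}
axle_top [([195.0, 186.0], 0.6)]
ring_mid [([194.0, 187.1], 0.5)]
ring_window [([191.5, 188.5], 0.43)]
pick_grip [([368.1, 142.2], 0.71), ([326.2, 179.4], 0.62)]
pick_front [([323.7, 178.1], 0.73), ([365.8, 143.9], 0.56)]
cradle_rest [([310.5, 247.1], 0.96), ([321.0, 184.6], 0.61)]
```

View pics/scene0.png

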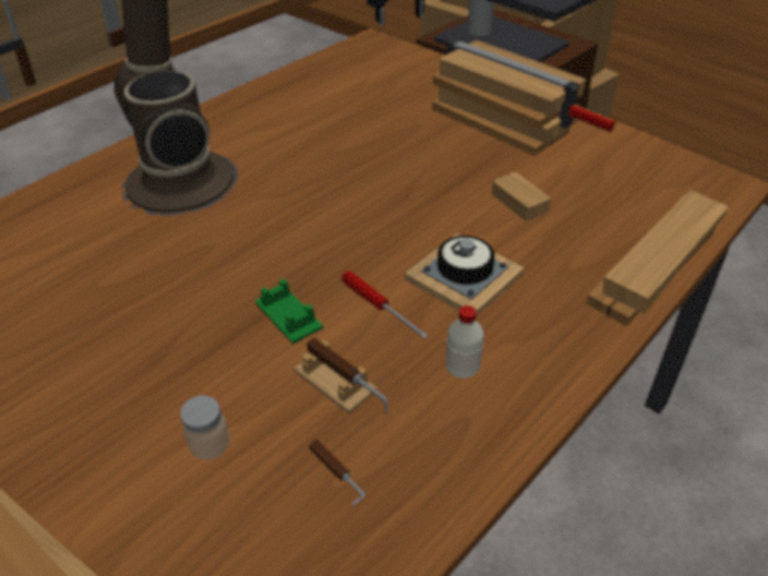

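View pics/top0.png

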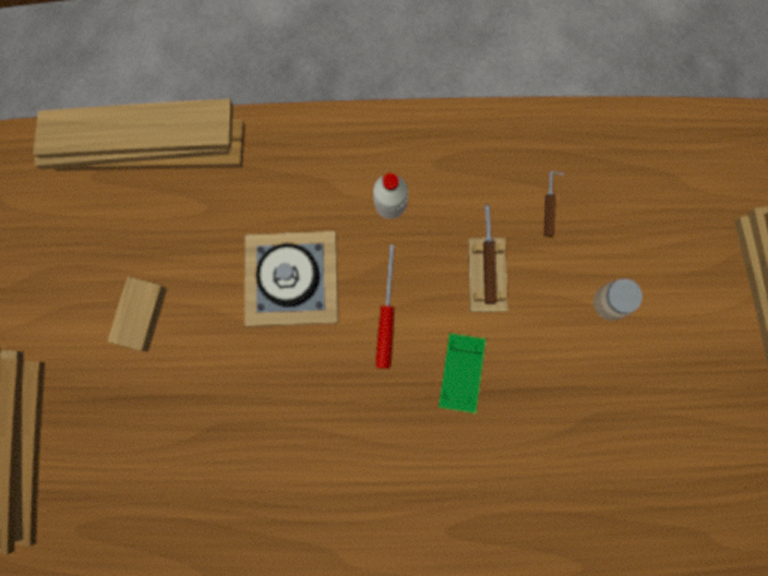

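Two hooked picks are visible. The larger lies in the wooden cradle at about (326,180) in the top picture and (222,242) in the scene picture. The smaller is loose on the bench at about (367,143) and (221,305). The green cradle is the decoy, at about (310,247) and (193,206). I choose the larger pick and the wooden cradle. The axle and ring are at about (194,186) in the top picture.

```bash
cat > h.py <<'E'
from rig import get_obs, vision, env
import cv2,numpy as np
from scipy.spatial.transform import Rotation as R
def cam(c):
    p=vision.camera_params(c);Rm=cv2.Rodrigues(np.array(p["rvec"]))[0];t=np.array(p["tvec"]).ravel();return p["mtx"],p["k1"],Rm,t
def ray(c,px):
    K,k,Rm,t=cam(c);d=cv2.undistortPoints(np.array([[px]],float),K,np.array([k,0,0,0.]))[0,0]
    return -Rm.T@t, Rm.T@np.array([d[0],d[1],1])
def at(c,px,z):
    o,d=ray(c,px);return o+d*(z-o[2])/d[2]
def proj(c,P):
    K,k,Rm,t=cam(c);return cv2.projectPoints(np.array(P,float).reshape(-1,1,3),Rm,t,K,np.array([k,0,0,0.]))[0][:,0]
def tri(pa,pb):
    oa,da=ray("scene",pa);ob,db=ray("top",pb)
    A=np.c_[da,-db];s=np.linalg.lstsq(A,ob-oa,rcond=None)[0]
    a=oa+s[0]*da;b=ob+s[1]*db;return (a+b)/2,np.linalg.norm(a-b)
E
python3 - <<'E'
from h import *
ims={c:vision.get_image(c) for c in("scene","top")}
Z={"axle_top":.078,"ring_mid":.065,"pick_grip":.05,"pick_front":.043,"cradle_rest":.0,"glue":.06,"driver":.01,"jar":.04,"offcut":.035}
for l,z in Z.items():
    for c in ("top","scene"):
        for d in vision.outline_of(c,l):
            m=d["pixels"];ys,xs=np.nonzero(m);(cx,cy),wh,a=cv2.minAreaRect(np.c_[xs,ys].astype(np.float32))
            print(l,c,round(d["confidence"],2),"rect",np.round([cx,cy,*wh,a],1),"xyz",np.round(at(c,(cx,cy),z),4), "mean",np.round(at(c,(xs.mean(),ys.mean()),z),4),len(xs))
t=ims["top"][:,:,::-1]
a=cv2.resize(t[155:215,165:225],(480,480),interpolation=cv2.INTER_CUBIC);b=cv2.resize(t[130:210,300:340],(240,480),interpolation=cv2.INTER_CUBIC)
cv2.imwrite("pics/crop1.png",np.hstack([a,b]))
E
```

```text
axle_top top 0.6 rect [193.5 185.5  63.   61.   90. ] xyz [0.6189 0.1436 0.078 ] mean [0.6184 0.1429 0.078 ] 3646
axle_top top 0.35 rect [257.7 207.6  10.6  73.4   4.8] xyz [ 0.5646 -0.0015  0.078 ] mean [0.5339 0.0019 0.078 ] 445
axle_top scene 0.61 rect [308.7 182.3  63.2  50.8  35.5] xyz [0.6776 0.0875 0.078 ] mean [0.6775 0.0897 0.078 ] 2382
ring_mid top 0.58 rect [190.  185.1  13.6  18.   77. ] xyz [0.6224 0.1537 0.065 ] mean [0.621  0.1528 0.065 ] 108
ring_mid top 0.51 rect [257.5 208.1  10.6  72.4   4.4] xyz [ 0.5652 -0.001   0.065 ] mean [0.5313 0.0023 0.065 ] 413
pick_grip top 0.68 rect [326.7 170.   64.1   9.2  88.4] xyz [ 0.6533 -0.1656  0.05  ] mean [ 0.6366 -0.1641  0.05  ] 422
pick_grip top 0.59 rect [366.6 135.5   7.8  43.5   4.3] xyz [ 0.7358 -0.2665  0.05  ] mean [ 0.7252 -0.2651  0.05  ] 240
pick_grip scene 0.91 rect [224.8 312.8  48.8   8.5  45. ] xyz [ 0.7729 -0.2958  0.05  ] mean [ 0.7573 -0.2933  0.05  ] 276
pick_grip scene 0.68 rect [222.9 241.   44.2  10.8  37.4] xyz [ 0.6388 -0.1673  0.05  ] mean [ 0.638  -0.1678  0.05  ] 418
pick_front top 0.75 rect [325.5 1
[... 1173 characters left out ...]
0023 0.01  ] 490
driver scene 0.7 rect [255.8 203.1  68.6   8.8  36.9] xyz [0.5834 0.0007 0.01  ] mean [0.5524 0.0028 0.01  ] 359
jar top 0.7 rect [411.3 199.1  25.5  32.6  63.4] xyz [ 0.5802 -0.3659  0.04  ] mean [ 0.5801 -0.3659  0.04  ] 688
jar scene 0.71 rect [136.4 284.6  42.2  28.1  76. ] xyz [ 0.5848 -0.3668  0.04  ] mean [ 0.5854 -0.3673  0.04  ] 1005
jar scene 0.61 rect [308.7 182.3  62.5  52.8  36.5] xyz [0.6531 0.1233 0.04  ] mean [0.6535 0.1252 0.04  ] 2476
offcut top 0.71 rect [ 91.6 208.7  28.   45.5  16.9] xyz [0.5767 0.3991 0.035 ] mean [0.5764 0.3992 0.035 ] 1233
offcut scene 0.58 rect [347.1 130.3  41.4  24.1  38.7] xyz [0.593  0.3849 0.035 ] mean [0.594  0.3834 0.035 ] 829
```

View pics/crop1.png

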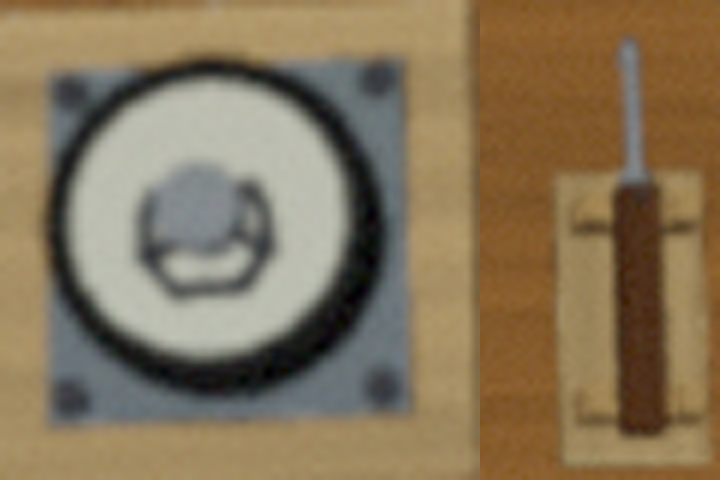

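The left crop shows the axle's top at about crop (198,208) and the ring below it. The ring's back bar runs from (180,294) to (250,288), so it faces the robot and is turned slightly. The right crop shows the larger brown handle at crop x 615–665, y 185–435, in the tan cradle, with its shank ending at (627,42).

```bash
python3 - <<'E'
from h import *
L=lambda x,y:((x+.5)/8-.5+165,(y+.5)/8-.5+155)
Q=lambda x,y:((x-480+.5)/6-.5+300,(y+.5)/6-.5+130)
T=lambda p,z:np.round(at("top",p,z)*1000,1)
print("axle",T(L(198,208),.078),"hubcentre",T(L(208,217),.059))
for n,p in dict(bl=(180,293),br=(249,287),bm=(214,291),sl=(145,240),sr=(270,238),tl=(150,185),tr=(251,184)).items(): print(n,T(L(*p),.065))
print("handle c",T(Q(640,310),.054),"front",T(Q(640,187),.054),"rear",T(Q(641,434),.054),"tip",T(Q(627,42),.046), T(Q(635,180),.046))
ims=vision.get_image("scene")[:,:,::-1]
a=cv2.resize(ims[150:190,285:335],(500,400),interpolation=cv2.INTER_CUBIC);b=cv2.resize(ims[220:280,190:265],(500,400),interpolation=cv2.INTER_CUBIC)
cv2.imwrite("pics/crop2.png",np.vstack([a,b])[:, :])
for d in vision.spot_in("scene","cradle_rest"):print(d)
E
```

```text
axle [630.6 153.3  78. ] hubcentre [631.7 153.5  59. ]
bl [608.4 160.6  65. ]
br [609.7 140.5  65. ]
bm [608.8 150.7  65. ]
sl [624.2 170.9  65. ]
sr [623.9 134.5  65. ]
tl [640.5 169.6  65. ]
tr [640. 140.  65.]
handle c [ 625.6 -162.4   54. ] front [ 674.7 -165.    54. ] rear [ 577.  -160.3   54. ] tip [ 736.3 -164.4   46. ] [ 679.5 -164.4   46. ]
{'pixel': [190.7, 206.4], 'confidence': 0.85}
{'pixel': [222.8, 254.8], 'confidence': 0.6}
```

```bash
python3 - <<'E'
import cv2,numpy as np
i=cv2.imread("pics/crop2.png");cv2.imwrite("pics/crop2b.png",np.hstack([i[:400,50:450],i[400:,50:450]]))
E
```

```text
(no output)
```

View pics/crop2b.png

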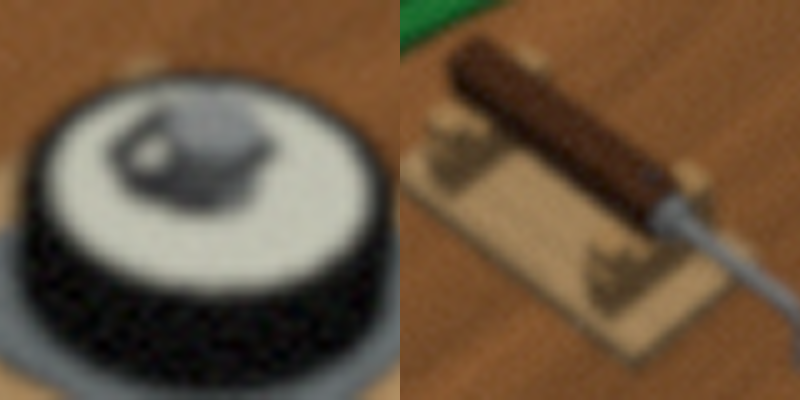

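```bash
python3 - <<'E'
from h import *
u=np.array([.9994,-.035,0]);v=np.array([.035,.9994,0]);z=np.array([0,0,1]);c=np.array([.6256,-.1624,.043])
for n,p in dict(reartop=c-.05*u+.011*z,fronttop=c+.05*u+.011*z,frontbotnear=c+.05*u-.009*v-.011*z).items():
    q=proj("scene",p)[0];print(n,np.round(((q-[190,220]+.5)*6.667-.5)+[350,0]))
E
python3 -m creep '{"translation":[[0,0,0],[0,0,0],[-31.2,-42.6,2],[-31.2,-42.6,2],[-31.2,-42.6,2]],"turn":[[0,0,-9],[0,0,-9],[0,0,0],[0,0,0],[0,0,0]],"hand":[1,1,1,1,1]}'
python3 -m creep '{"translation":[[-31.2,-42.6,2],[-31.2,-42.6,2],[-31.2,-42.6,2],[-31.2,-42.6,2],[-31.2,-42.6,2]],"turn":[[0,0,0],[0,0,0],[0,0,0],[0,0,0],[0,0,0]],"hand":[1,1,1,1,1]}'
python3 -m creep '{"translation":[[-31.2,-42.6,2],[-31.2,-42.6,2],[-31.2,-42.6,2],[-31.2,-42.6,2],[-31.2,-42.6,2]],"turn":[[0,0,0],[0,0,0],[0,0,0],[0,0,0],[0,0,0]],"hand":[1,1,1,1,1]}'
python3 -m creep '{"translation":[[-31.2,-42.6,2],[-31.2,-42.6,2],[0,0,0],[0,0,0]],"turn":[[0,0,0],[0,0,0],[0,0,0],[0,0,0]],"hand":[1,1,1,1]}'
```

```text
reartop [454.  31.]
fronttop [658. 186.]
frontbotnear [641. 245.]
time_s: 2.42
tcp_pos: [0.2688, 0.3615, 0.2252]
tcp_rot: [0.0, 0.016, 1.0, 0.0]
force: [1.0, -0.5, 0.5]
finger_gap: 0.0852
time_s: 3.05
tcp_pos: [0.4177, 0.143, 0.2155]
tcp_rot: [0.0, 0.017, 1.0, 0.0]
force: [0.9, 0.7, -0.1]
finger_gap: 0.0856
time_s: 3.68
tcp_pos: [0.5665, -0.0752, 0.2053]
tcp_rot: [0.0, 0.017, 1.0, 0.0]
force: [0.5, 1.2, 0.1]
finger_gap: 0.0854
time_s: 4.18
tcp_pos: [0.6248, -0.1607, 0.2009]
tcp_rot: [-0.001, 0.017, 1.0, 0.0]
force: [-0.2, 1.4, 0.4]
finger_gap: 0.0855
```

```bash

python3 -m creep '{"translation":[[0,-1.5,40],[0,0,40],[0,0,40],[0,0,30],[0,0,15]],"turn":[[0,0,0],[0,0,0],[0,0,0],[0,0,0],[0,0,0]],"hand":[1,1,1,1,1]}'
python3 -m creep '{"translation":[[0,0,9],[0,0,0],[0,0,0]],"turn":[[0,0,0],[0,0,0],[0,0,0]],"hand":[1,1,1]}'
python3 - <<'E'
from h import *
i=vision.get_image("top")[:,:,::-1];j=vision.get_image("scene")[:,:,::-1]
f=lambda a:cv2.resize(a,(400,400),interpolation=cv2.INTER_CUBIC)
cv2.imwrite("pics/g1.png",np.hstack([f(i[120:220,280:380]),f(j[200:280,180:260])]))
E
```

```text
time_s: 4.8
tcp_pos: [0.6238, -0.1607, 0.0353]
tcp_rot: [-0.001, 0.016, 1.0, 0.0]
force: [-1.0, -0.7, 0.3]
finger_gap: 0.0853
time_s: 5.18
tcp_pos: [0.6259, -0.1625, 0.0286]
tcp_rot: [0.001, 0.017, 1.0, -0.0]
force: [-0.5, -0.4, 0.8]
finger_gap: 0.0856
```

View pics/g1.png

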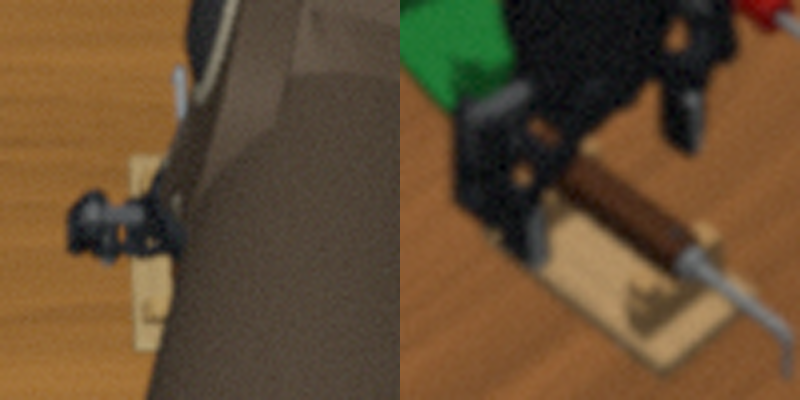

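```bash

python3 -m creep '{"translation":[[0,0,4],[0,0,0],[0,0,0],[0,0,0],[0,0,0]],"turn":[[0,0,0],[0,0,0],[0,0,0],[0,0,0],[0,0,0]],"hand":[1,0,0,0,0]}' 80
python3 -m creep '{"translation":[[0,0,0],[0,0,0],[0,0,0],[0,0,0],[0,0,0]],"turn":[[0,0,0],[0,0,0],[0,0,0],[0,0,0],[0,0,0]],"hand":[0,0,0,0,0]}' 100
```

```text
time_s: 5.9
tcp_pos: [0.6253, -0.1624, 0.0237]
tcp_rot: [0.0, 0.017, 1.0, -0.0]
force: [-0.1, -0.4, -1.3]
finger_gap: 0.0168
time_s: 6.52
tcp_pos: [0.6254, -0.1624, 0.0236]
tcp_rot: [0.0, 0.017, 1.0, -0.0]
force: [-0.3, 0.2, 3.9]
finger_gap: 0.0167
```

```bash

python3 -m creep '{"translation":[[0,0,-10],[0,0,-20],[0,0,-30],[0,0,-25],[0,0,-15]],"turn":[[0,0,0],[0,0,0],[0,0,0],[0,0,0],[0,0,0]],"hand":[0,0,0,0,0]}' 100
python3 -m creep '{"translation":[[20.6,20,0],[20.6,35,0],[20.6,45,0],[20.6,48,0],[20.6,50,0]],"turn":[[0,0,0],[0,0,0],[0,0,0],[0,0,0],[0,0,0]],"hand":[0,0,0,0,0]}'
python3 -m creep '{"translation":[[20.6,40,0],[10.4,30,0],[10.4,30.7,0],[0,0,0],[0,0,0]],"turn":[[0,0,0],[0,0,0],[0,0,0],[0,0,-3.5],[0,0,-3.5]],"hand":[0,0,0,0,0]}'
python3 -m creep '{"translation":[[0,0,0],[0,0,0]],"turn":[[0,0,0],[0,0,0]],"hand":[0,0]}'
python3 - <<'E'
from h import *
o=get_obs();Rm=R.from_quat(np.roll(o["tcp_rot"],-1)).as_matrix();print(o["tcp_pos"],Rm.round(3),o["force"])
i=vision.get_image("top")[:,:,::-1];j=vision.get_image("scene")[:,:,::-1]
f=lambda a:cv2.resize(a,(400,400),interpolation=cv2.INTER_CUBIC)
cv2.imwrite("pics/g2.png",np.hstack([f(i[140:240,150:250]),f(j[130:210,255:335])]))
E
```

```text
time_s: 7.15
tcp_pos: [0.6253, -0.1624, 0.1247]
tcp_rot: [0.0, 0.017, 1.0, -0.0]
force: [-0.0, 0.1, -1.1]
finger_gap: 0.0165
time_s: 7.78
tcp_pos: [0.5277, 0.0402, 0.1229]
tcp_rot: [-0.0, 0.017, 1.0, -0.0]
force: [-0.0, -0.1, -2.2]
finger_gap: 0.0168
time_s: 8.4
tcp_pos: [0.4902, 0.1415, 0.1229]
tcp_rot: [-0.001, -0.046, 0.999, -0.0]
force: [-1.2, 0.4, -1.3]
finger_gap: 0.0161
time_s: 8.65
tcp_pos: [0.4907, 0.1409, 0.1231]
tcp_rot: [-0.0, -0.044, 0.999, -0.0]
force: [-0.3, 0.1, -1.1]
finger_gap: 0.0161
[0.49066907 0.1409071  0.1230779 ] [[-0.996 -0.087 -0.001]
 [-0.087  0.996 -0.   ]
 [ 0.001 -0.    -1.   ]] [-0.34685997  0.11273224 -1.07329817]
```

View pics/g2.png

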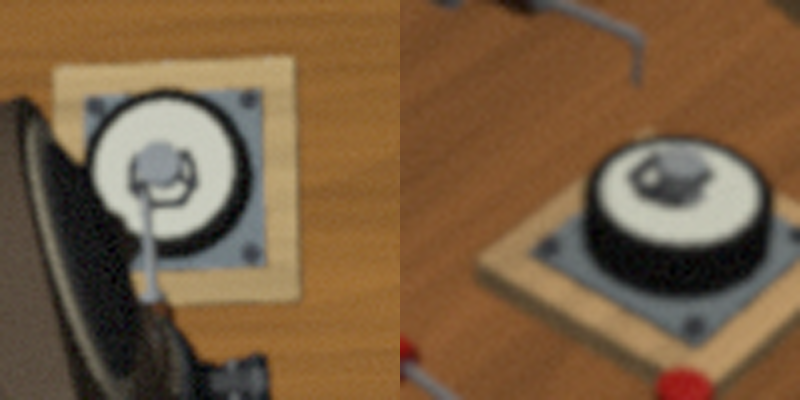

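```bash
python3 - <<'E'
from h import *
g=lambda x,y:((x+.5)/4-.5+150,(y+.5)/4-.5+140)
s=lambda x,y:((x-400+.5)/5-.5+255,(y+.5)/5-.5+130)
print("top end",at("top",g(145,183),.1425),"base",at("top",g(152,297),.1425))
print("scene corner",at("scene",s(641,38),.1445),"tip",at("scene",s(637,86),.1125),"mid",at("scene",s(638,62),.1285))
print("axle top scene",at("scene",s(685,158),.078),"axle top view",at("top",g(159,163),.078))
E
```

```text
top end [0.60729821 0.14984867 0.1425    ] base [0.54612578 0.14581734 0.1425    ]
scene corner [0.60681191 0.14844457 0.1445    ] tip [0.60477601 0.15066983 0.1125    ] mid [0.60531269 0.14937657 0.1285    ]
axle top scene [0.63358437 0.15661388 0.078     ] axle top view [0.63106916 0.15316742 0.078     ]
```

```bash

python3 -m creep '{"translation":[[0,2,10],[0,0,12],[0,0,12],[0,0,7],[0,0,0]],"turn":[[0,0,0],[0,0,0],[0,0,0],[0,0,0],[0,0,0]],"hand":[0,0,0,0,0]}' 110
python3 -m creep '{"translation":[[-2,0,0],[-2,0,0],[-1.5,0,0],[-1,0,0],[0,0,0]],"turn":[[0,0,0],[0,0,0],[0,0,0],[0,0,0],[0,0,0]],"hand":[0,0,0,0,0]}'
python3 -m creep '{"translation":[[-0.5,0,0],[-0.5,0,0],[0,0,0]],"turn":[[0,0,0],[0,0,0],[0,0,0]],"hand":[0,0,0]}'
```

```text
time_s: 9.38
tcp_pos: [0.4901, 0.1429, 0.0815]
tcp_rot: [-0.001, -0.044, 0.999, -0.0]
force: [0.1, 0.4, -1.0]
finger_gap: 0.0164
time_s: 10.0
tcp_pos: [0.4972, 0.1436, 0.0823]
tcp_rot: [0.0, -0.044, 0.999, -0.0]
force: [0.9, -0.8, -0.8]
finger_gap: 0.016
time_s: 10.38
tcp_pos: [0.4982, 0.1437, 0.0823]
tcp_rot: [0.0, -0.044, 0.999, 0.0]
force: [-0.2, -0.2, -0.7]
finger_gap: 0.0162
```

Step forward in small increments, reading the force each time.

```bash

for k in 1 ; do
python3 -m creep '{"translation":[[-0.5,0,0],[-0.5,0,0],[0,0,0]],"turn":[[0,0,0],[0,0,0],[0,0,0]],"hand":[0,0,0]}' | egrep 'pos|force'
python3 -m creep '{"translation":[[-0.5,0,0],[-0.5,0,0],[0,0,0]],"turn":[[0,0,0],[0,0,0],[0,0,0]],"hand":[0,0,0]}' | egrep 'pos|force'
done
```

```text
tcp_pos: [0.4992, 0.1438, 0.0823]
force: [0.7, -0.1, -0.9]
tcp_pos: [0.5002, 0.1439, 0.0823]
force: [0.0, -0.2, -1.2]
```

```bash

python3 -m creep '{"translation":[[-0.5,0,0],[-0.5,0,0],[0,0,0]],"turn":[[0,0,0],[0,0,0],[0,0,0]],"hand":[0,0,0]}' | egrep 'pos|force'
```

```text
tcp_pos: [0.5012, 0.144, 0.0823]
force: [-0.7, -0.1, -1.6]
```

```bash

python3 -m creep '{"translation":[[-0.5,0,0],[-0.5,0,0],[0,0,0]],"turn":[[0,0,0],[0,0,0],[0,0,0]],"hand":[0,0,0]}' | egrep 'pos|force'
```

```text
tcp_pos: [0.5022, 0.1441, 0.0823]
force: [-0.7, -1.3, -0.6]
```

```bash

python3 -m creep '{"translation":[[-0.5,0,0],[0,0,0],[0,0,0]],"turn":[[0,0,0],[0,0,0],[0,0,0]],"hand":[0,0,0]}' | egrep 'pos|force'
python3 -m creep '{"translation":[[-0.5,0,0],[0,0,0],[0,0,0]],"turn":[[0,0,0],[0,0,0],[0,0,0]],"hand":[0,0,0]}' | egrep 'pos|force'
```

```text
tcp_pos: [0.5026, 0.1441, 0.0823]
force: [0.1, 0.2, -0.5]
tcp_pos: [0.5031, 0.1441, 0.0823]
force: [0.5, -0.5, -0.2]
```

```bash

python3 -m creep '{"translation":[[-0.5,0,0],[0,0,0],[0,0,0]],"turn":[[0,0,0],[0,0,0],[0,0,0]],"hand":[0,0,0]}' | egrep 'pos|force'
python3 -m creep '{"translation":[[-0.5,0,0],[0,0,0],[0,0,0]],"turn":[[0,0,0],[0,0,0],[0,0,0]],"hand":[0,0,0]}' | egrep 'pos|force'
```

```text
tcp_pos: [0.5036, 0.1442, 0.0823]
force: [-0.3, 0.8, -1.4]
tcp_pos: [0.5041, 0.1442, 0.0823]
force: [0.4, -0.5, -1.2]
```

```bash

python3 -m creep '{"translation":[[-0.5,0,0],[0,0,0],[0,0,0]],"turn":[[0,0,0],[0,0,0],[0,0,0]],"hand":[0,0,0]}' | egrep 'pos|force'
python3 -m creep '{"translation":[[-0.5,0,0],[0,0,0],[0,0,0]],"turn":[[0,0,0],[0,0,0],[0,0,0]],"hand":[0,0,0]}' | egrep 'pos|force'
```

```text
tcp_pos: [0.5046, 0.1443, 0.0823]
force: [0.1, -0.2, -0.5]
tcp_pos: [0.5051, 0.1443, 0.0823]
force: [-1.4, -0.2, -1.4]
```

```bash

python3 -m creep '{"translation":[[-0.5,0,0],[0,0,0],[0,0,0]],"turn":[[0,0,0],[0,0,0],[0,0,0]],"hand":[0,0,0]}' | egrep 'pos|force'
python3 -m creep '{"translation":[[-0.5,0,0],[0,0,0],[0,0,0]],"turn":[[0,0,0],[0,0,0],[0,0,0]],"hand":[0,0,0]}' | egrep 'pos|force'
```

```text
tcp_pos: [0.5055, 0.1444, 0.0823]
force: [-1.4, 0.2, -2.2]
tcp_pos: [0.5057, 0.1444, 0.0822]
force: [-4.0, -0.5, 0.3]
```

```bash

python3 -m creep '{"translation":[[-0.5,0,0],[0,0,0],[0,0,0]],"turn":[[0,0,0],[0,0,0],[0,0,0]],"hand":[0,0,0]}' | egrep 'pos|force'
python3 - <<'E'
from h import *
o=get_obs();print(o["tcp_pos"],o["force"],o["wrist_torque"])
i=vision.get_image("top")[:,:,::-1];j=vision.get_image("scene")[:,:,::-1]
f=lambda a:cv2.resize(a,(400,400),interpolation=cv2.INTER_CUBIC)
cv2.imwrite("pics/g3.png",np.hstack([f(i[155:205,165:215]),f(j[145:185,285:325])]))
E
```

```text
tcp_pos: [0.5057, 0.1444, 0.0821]
force: [-5.1, -0.4, 0.8]
[0.50574231 0.14439118 0.08210137] [-5.13923622 -0.40773055  0.79149835] [-0.09473234  1.04897344  0.013909  ]
```

View pics/g3.png

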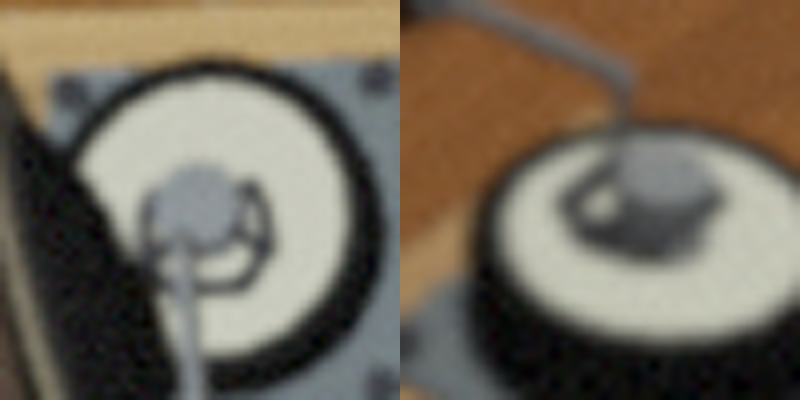

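```bash
python3 - <<'E'
from h import *
g=lambda x,y:((x+.5)/8-.5+165,(y+.5)/8-.5+155)
s=lambda x,y:((x-400+.5)/10-.5+285,(y+.5)/10-.5+145)
print("top: shank end",at("top",g(184,236),.1015),"shank@",at("top",g(190,350),.1015),"axle",at("top",g(199,209),.078),"ring bar mid",at("top",g(214,290),.065))
print("scene: pin upper",at("scene",s(628,82),.1015),"pin vis low",at("scene",s(625,125),.085),"axle",at("scene",s(665,170),.078))
A=np.array([.631,.1535,.078])
for P in (A,A+[-.015,0,0],A+[-.015,-.0013,0.0],A+[-.0145,.004,0]): print(((proj("scene",P)[0]-[285,145]+.5)*10-.5+[400,0]).round())
E
```

```text
top: shank end [0.61802436 0.15326668 0.1015    ] shank@ [0.58585202 0.15142223 0.1015    ] axle [0.63033687 0.15301928 0.078     ] ring bar mid [0.60904817 0.15071158 0.065     ]
scene: pin upper [0.6215587  0.15210062 0.1015    ] pin vis low [0.61966691 0.15497571 0.085     ] axle [0.63340547 0.15455172 0.078     ]
[655. 168.]
[608. 143.]
[605. 146.]
[620. 137.]
```

```bash

python3 -m creep '{"translation":[[2.0,-0.7,0],[0.9,-0.8,0],[0,0,0],[0,0,0]],"turn":[[0,0,0],[0,0,0],[0,0,0],[0,0,0]],"hand":[0,0,0,0]}' | egrep 'pos|force'
python3 -m creep '{"translation":[[0,0,2],[0,0,2],[0,0,1],[0,0,0],[0,0,0]],"turn":[[0,0,0],[0,0,0],[0,0,0],[0,0,0],[0,0,0]],"hand":[0,0,0,0,0]}' | egrep 'pos|force'
python3 -m creep '{"translation":[[0,0,0.5],[0,0,0.5],[0,0,0],[0,0,0]],"turn":[[0,0,0],[0,0,0],[0,0,0],[0,0,0]],"hand":[0,0,0,0]}' | egrep 'pos|force'
```

```text
tcp_pos: [0.5041, 0.1427, 0.0824]
force: [-0.4, -0.2, -1.4]
tcp_pos: [0.5039, 0.1427, 0.0773]
force: [0.4, 0.6, -1.1]
tcp_pos: [0.5039, 0.1427, 0.0763]
force: [-0.4, -0.2, -2.1]
```

```bash

python3 -m creep '{"translation":[[0,0,0.5],[0,0,0.5],[0,0,0],[0,0,0]],"turn":[[0,0,0],[0,0,0],[0,0,0],[0,0,0]],"hand":[0,0,0,0]}' | egrep 'pos|force'
```

```text
tcp_pos: [0.5039, 0.1427, 0.0753]
force: [-0.1, 0.2, -1.9]
```

```bash

python3 -m creep '{"translation":[[0,0,0.5],[0,0,0.5],[0,0,0],[0,0,0]],"turn":[[0,0,0],[0,0,0],[0,0,0],[0,0,0]],"hand":[0,0,0,0]}' | egrep 'pos|force'
```

```text
tcp_pos: [0.5039, 0.1427, 0.0743]
force: [-0.2, 0.6, -1.4]
```

```bash

python3 -m creep '{"translation":[[0,0,0.5],[0,0,0.5],[0,0,0],[0,0,0]],"turn":[[0,0,0],[0,0,0],[0,0,0],[0,0,0]],"hand":[0,0,0,0]}' | egrep 'pos|force'
```

```text
tcp_pos: [0.5039, 0.1427, 0.0733]
force: [0.2, 0.2, -1.3]
```

```bash

python3 -m creep '{"translation":[[0,0,0.5],[0,0,0.5],[0,0,0],[0,0,0]],"turn":[[0,0,0],[0,0,0],[0,0,0],[0,0,0]],"hand":[0,0,0,0]}' | egrep 'pos|force'
```

```text
tcp_pos: [0.5039, 0.1427, 0.0723]
force: [1.0, -1.3, -0.8]
```

```bash

python3 -m creep '{"translation":[[0,0,0.5],[0,0,0],[0,0,0],[0,0,0]],"turn":[[0,0,0],[0,0,0],[0,0,0],[0,0,0]],"hand":[0,0,0,0]}' | egrep 'pos|force'
```

```text
tcp_pos: [0.5038, 0.1427, 0.0718]
force: [-0.9, -0.3, -0.4]
```

```bash

python3 -m creep '{"translation":[[0,0,0.5],[0,0,0],[0,0,0],[0,0,0]],"turn":[[0,0,0],[0,0,0],[0,0,0],[0,0,0]],"hand":[0,0,0,0]}' | egrep 'pos|force'
python3 -m creep '{"translation":[[0,0,0],[0,0,0]],"turn":[[0,0,0],[0,0,0]],"hand":[0,0]}' | egrep 'pos|force'
```

```text
tcp_pos: [0.5039, 0.1427, 0.0713]
force: [1.3, 0.0, -1.2]
tcp_pos: [0.5039, 0.1427, 0.0713]
force: [-0.5, 0.9, -0.2]
```

```bash

python3 -m creep '{"translation":[[0,0,0.5],[0,0,0],[0,0,0],[0,0,0]],"turn":[[0,0,0],[0,0,0],[0,0,0],[0,0,0]],"hand":[0,0,0,0]}' | egrep 'pos|force'
python3 -m creep '{"translation":[[0,0,0],[0,0,0]],"turn":[[0,0,0],[0,0,0]],"hand":[0,0]}' | egrep 'pos|force'
```

```text
tcp_pos: [0.5039, 0.1427, 0.0708]
force: [0.3, 0.6, -1.0]
tcp_pos: [0.5039, 0.1427, 0.0708]
force: [0.2, -0.5, -1.1]
```

```bash

python3 -m creep '{"translation":[[0,0,0.5],[0,0,0],[0,0,0],[0,0,0]],"turn":[[0,0,0],[0,0,0],[0,0,0],[0,0,0]],"hand":[0,0,0,0]}' | egrep 'pos|force'
python3 -m creep '{"translation":[[0,0,0],[0,0,0]],"turn":[[0,0,0],[0,0,0]],"hand":[0,0]}' | egrep 'pos|force'
```

```text
tcp_pos: [0.5039, 0.1427, 0.0703]
force: [0.1, -0.0, -0.5]
tcp_pos: [0.5038, 0.1427, 0.0703]
force: [-0.2, -0.0, -0.1]
```

```bash

python3 -m creep '{"translation":[[0.3,0,0.5],[0.3,0,0],[0.3,0,0],[0.3,0,0],[0.3,0,0]],"turn":[[0,0,0],[0,0,0],[0,0,0],[0,0,0],[0,0,0]],"hand":[0,0,0,0,0]}' 120| egrep 'pos|force'
python3 -m creep '{"translation":[[0.3,0,0],[0.3,0,0],[0.3,0,0],[0,0,0]],"turn":[[0,0,0],[0,0,0],[0,0,0],[0,0,0]],"hand":[0,0,0,0]}' | egrep 'time|pos|force'
```

```text
tcp_pos: [0.5025, 0.1426, 0.0698]
force: [1.1, 0.1, -1.1]
time_s: 22.85
tcp_pos: [0.5021, 0.1426, 0.0701]
force: [3.6, 0.2, -1.8]
```

```bash

python3 -m creep '{"translation":[[0.3,0,0],[0.3,0,0],[0.3,0,0],[0.3,0,0],[0.3,0,0]],"turn":[[0,0,0],[0,0,0],[0,0,0],[0,0,0],[0,0,0]],"hand":[0,0,0,0,0]}' | egrep 'pos|force'
python3 - <<'E'
from h import *
o=get_obs();print(o["tcp_rot"])
E
```

```text
tcp_pos: [0.5016, 0.1426, 0.0704]
force: [8.1, 1.6, -2.1]
[ 1.66316816e-03 -4.41704011e-02  9.99022619e-01  1.28708788e-04]
```

```bash

python3 -m creep '{"translation":[[0.3,0,0],[0.3,0,0],[0.3,0,0],[0.3,0,0],[0.3,0,0]],"turn":[[0,0,0],[0,0,0],[0,0,0],[0,0,0],[0,0,0]],"hand":[0,0,0,0,0]}' | egrep 'pos|force'
```

```text
tcp_pos: [0.5009, 0.1426, 0.0708]
force: [9.7, 1.3, -2.1]
```

```bash

python3 -m creep '{"translation":[[0.3,0,0],[0.3,0,0],[0.3,0,0],[0.3,0,0],[0.3,0,0]],"turn":[[0,0,0],[0,0,0],[0,0,0],[0,0,0],[0,0,0]],"hand":[0,0,0,0,0]}' | egrep 'pos|force'
```

```text
tcp_pos: [0.4994, 0.1425, 0.0708]
force: [8.9, 1.1, -1.7]
```

```bash

python3 -m creep '{"translation":[[0.3,0,0.2],[0.3,0,0.2],[0.3,0,0],[0.3,0,0],[0.3,0,0]],"turn":[[0,0,0],[0,0,0],[0,0,0],[0,0,0],[0,0,0]],"hand":[0,0,0,0,0]}' | egrep 'pos|force'
```

```text
tcp_pos: [0.4976, 0.1424, 0.0703]
force: [7.7, 1.0, -1.6]
```

```bash

python3 -m creep '{"translation":[[0.4,0,0],[0.4,0,0],[0.4,0,0],[0.4,0,0],[0.4,0,0]],"turn":[[0,0,0],[0,0,0],[0,0,0],[0,0,0],[0,0,0]],"hand":[0,0,0,0,0]}' | egrep 'pos|force'
```

```text
tcp_pos: [0.4942, 0.142, 0.0698]
force: [4.8, 0.9, -1.5]
```

```bash

python3 -m creep '{"translation":[[0.4,0,0],[0.4,0,0],[0.4,0,0],[0.4,0,0],[0.4,0,0]],"turn":[[0,0,0],[0,0,0],[0,0,0],[0,0,0],[0,0,0]],"hand":[0,0,0,0,0]}' | egrep 'pos|force'
```

```text
tcp_pos: [0.4909, 0.1415, 0.0691]
force: [-0.0, -0.5, -1.4]
```

```bash

python3 -m creep '{"translation":[[0.4,0,0],[0.4,0,0],[0.4,0,0],[0.4,0,0],[0.4,0,0]],"turn":[[0,0,0],[0,0,0],[0,0,0],[0,0,0],[0,0,0]],"hand":[0,0,0,0,0]}' | egrep 'time|pos|force'
```

```text
time_s: 27.22
tcp_pos: [0.4895, 0.1414, 0.0694]
force: [0.3, 1.1, -0.4]
```

```bash
python3 - <<'E'
from h import *
i=vision.get_image("top")[:,:,::-1];j=vision.get_image("scene")[:,:,::-1]
f=lambda a:cv2.resize(a,(400,400),interpolation=cv2.INTER_CUBIC)
cv2.imwrite("pics/g4.png",np.hstack([f(i[155:205,165:215]),f(j[145:185,285:325])]))
E
```

```text
(no output)
```

View pics/g4.png

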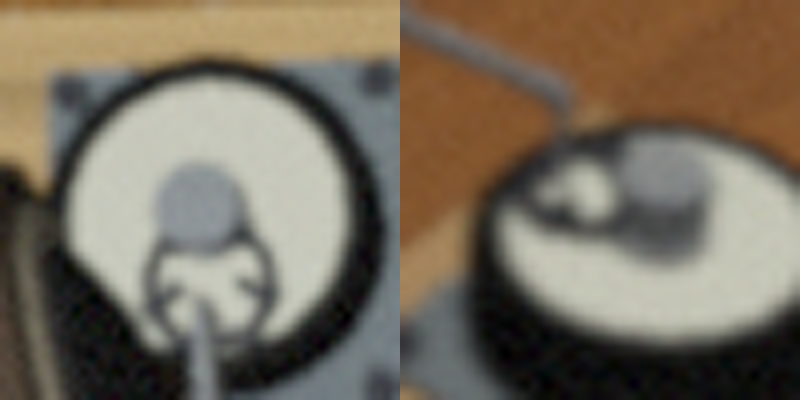

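```bash

python3 -m creep '{"translation":[[0.8,0,0],[0.8,0,0],[0.8,0,0],[0.8,0,0],[0.8,0,0]],"turn":[[0,0,0],[0,0,0],[0,0,0],[0,0,0],[0,0,0]],"hand":[0,0,0,0,0]}' | egrep 'pos|force'
python3 -m creep '{"translation":[[0.8,0,0],[0.8,0,0],[0.8,0,0],[0.8,0,0],[0.8,0,0]],"turn":[[0,0,0],[0,0,0],[0,0,0],[0,0,0],[0,0,0]],"hand":[0,0,0,0,0]}' | egrep 'pos|force'
```

```text
tcp_pos: [0.4855, 0.1411, 0.0694]
force: [0.3, -0.2, -1.4]
tcp_pos: [0.4815, 0.1407, 0.0694]
force: [1.3, -0.5, -0.9]
```

```bash

python3 -m creep '{"translation":[[0.8,0,0],[0.8,0,0],[0.8,0,0],[0.8,0,0],[0.8,0,0]],"turn":[[0,0,0],[0,0,0],[0,0,0],[0,0,0],[0,0,0]],"hand":[0,0,0,0,0]}' | egrep 'pos|force'
python3 -m creep '{"translation":[[0.8,0,0],[0.8,0,0],[0.8,0,0],[0.8,0,0],[0.8,0,0]],"turn":[[0,0,0],[0,0,0],[0,0,0],[0,0,0],[0,0,0]],"hand":[0,0,0,0,0]}' | egrep 'pos|force'
python3 -m creep '{"translation":[[0.8,0,0],[0.8,0,0],[0.8,0,0],[0.8,0,0],[0,0,0]],"turn":[[0,0,0],[0,0,0],[0,0,0],[0,0,0],[0,0,0]],"hand":[0,0,0,0,0]}' | egrep 'time|pos|force'
python3 - <<'E'
from h import *
i=vision.get_image("top")[:,:,::-1];j=vision.get_image("scene")[:,:,::-1]
f=lambda a:cv2.resize(a,(400,400),interpolation=cv2.INTER_CUBIC)
cv2.imwrite("pics/g5.png",np.hstack([f(i[155:205,165:215]),f(j[145:185,275:315])]))
E
```

```text
tcp_pos: [0.4775, 0.1404, 0.0694]
force: [0.6, 0.3, -0.8]
tcp_pos: [0.4735, 0.14, 0.0694]
force: [-0.8, -0.5, -2.3]
time_s: 30.45
tcp_pos: [0.4703, 0.1397, 0.0694]
force: [0.4, 0.9, -1.7]
```

View pics/g5.png

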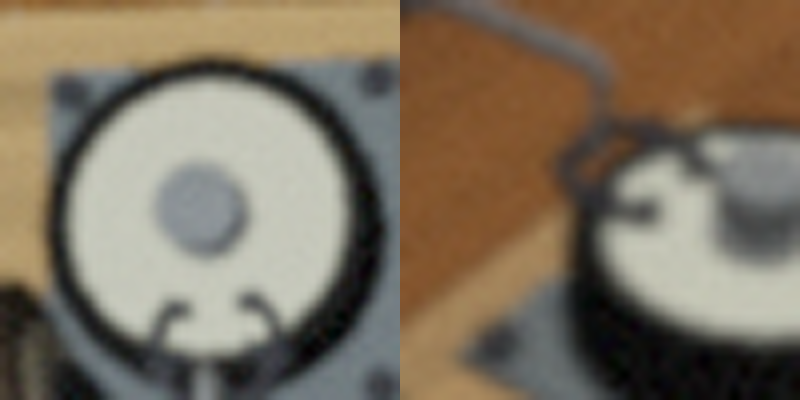

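The ring is out. Its tips are at crop (178,308) and (248,298), well clear of the axle, and it lies on the wheel. Now I ease off, lift straight up and go back to the cradle.

```bash

python3 -m creep '{"translation":[[-1,0,0],[-1,0,0],[0,0,-1],[0,0,-2],[0,0,-3]],"turn":[[0,0,0],[0,0,0],[0,0,0],[0,0,0],[0,0,0]],"hand":[0,0,0,0,0]}' | egrep 'pos|force'
python3 -m creep '{"translation":[[0,0,-5],[0,0,-10],[0,0,-14],[0,0,-12],[0,0,-8]],"turn":[[0,0,0],[0,0,0],[0,0,0],[0,0,0],[0,0,0]],"hand":[0,0,0,0,0]}' | egrep 'pos|force'
python3 - <<'E'
from h import *
for c in("top","scene"):
  for l in("ring_mid",):
    for d in vision.spot_in(c,l):print(c,d,at(c,d["pixel"],.063))
i=vision.get_image("top")[:,:,::-1];j=vision.get_image("scene")[:,:,::-1]
f=lambda a:cv2.resize(a,(400,400),interpolation=cv2.INTER_CUBIC)
cv2.imwrite("pics/g6.png",np.hstack([f(i[165:215,165:215]),f(j[145:185,275:315])]))
E
```

```text
tcp_pos: [0.4724, 0.1399, 0.0755]
force: [0.1, 0.0, -0.7]
tcp_pos: [0.4728, 0.14, 0.1257]
force: [0.7, 0.1, -0.7]
scene {'pixel': [298.4, 166.7], 'confidence': 0.43} [0.61154742 0.13167976 0.063     ]
scene {'pixel': [309.2, 229.4], 'confidence': 0.21} [ 0.76592051 -0.02282258  0.063     ]
```

View pics/g6.png

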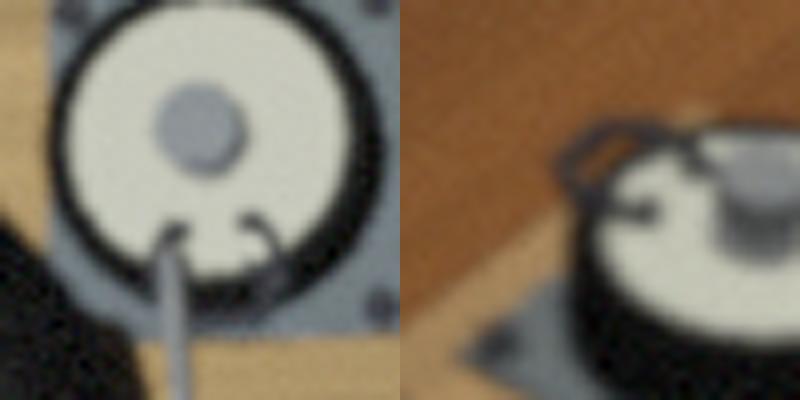

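The hook is out, and the ring stays where it was on the wheel with both tips clear of the axle. Back to the cradle.

```bash

python3 -m creep '{"translation":[[0,0,0],[0,0,0],[-12,-20,0],[-20,-35,0],[-23,-42,0]],"turn":[[0,0,3.5],[0,0,3.5],[0,0,0],[0,0,0],[0,0,0]],"hand":[0,0,0,0,0]}' | egrep 'pos|force'
python3 -m creep '{"translation":[[-23,-42,0],[-23,-42,0],[-23,-42,0],[-20,-36,0],[-19,-37,0]],"turn":[[0,0,0],[0,0,0],[0,0,0],[0,0,0],[0,0,0]],"hand":[0,0,0,0,0]}' | egrep 'pos|force'
python3 -m creep '{"translation":[[0,0,0],[0,0,0],[0,0,0]],"turn":[[0,0,0],[0,0,0],[0,0,0]],"hand":[0,0,0]}'
```

```text
tcp_pos: [0.5241, 0.0405, 0.1238]
force: [0.9, -0.0, -1.1]
tcp_pos: [0.6255, -0.1627, 0.1234]
force: [0.6, 0.4, -0.4]
time_s: 33.62
tcp_pos: [0.6248, -0.1603, 0.1243]
tcp_rot: [-0.0, 0.016, 1.0, 0.0]
force: [0.2, 0.5, -0.4]
finger_gap: 0.016
```

```bash

python3 -m creep '{"translation":[[-0.7,-2.1,15],[0,0,25],[0,0,25],[0,0,15],[0,0,5]],"turn":[[0,0,0],[0,0,0],[0,0,0],[0,0,0],[0,0,0]],"hand":[0,0,0,0,0]}' | egrep 'pos|force'
python3 -m creep '{"translation":[[0,0,5],[0,0,4],[0,0,3],[0,0,2],[0,0,0]],"turn":[[0,0,0],[0,0,0],[0,0,0],[0,0,0],[0,0,0]],"hand":[0,0,0,0,0]}' | egrep 'pos|force'
python3 -m creep '{"translation":[[0,0,1],[0,0,0],[0,0,0]],"turn":[[0,0,0],[0,0,0],[0,0,0]],"hand":[0,0,0]}'
```

```text
tcp_pos: [0.6252, -0.1631, 0.0381]
force: [-0.8, 1.0, -1.8]
tcp_pos: [0.6259, -0.1635, 0.0254]
force: [0.7, -0.4, -2.5]
time_s: 35.25
tcp_pos: [0.626, -0.1635, 0.0245]
tcp_rot: [0.0, 0.017, 1.0, -0.0]
force: [0.7, -0.2, -1.1]
finger_gap: 0.0161
```

```bash

python3 -m creep '{"translation":[[0.5,1,0.5],[0,0,0.3],[0,0,0]],"turn":[[0,0,0],[0,0,0],[0,0,0]],"hand":[0,0,0]}' | egrep 'pos|force'
python3 -m creep '{"translation":[[0,0,0],[0,0,0],[0,0,0],[0,0,0],[0,0,0]],"turn":[[0,0,0],[0,0,0],[0,0,0],[0,0,0],[0,0,0]],"hand":[0.3,0.6,1,1,1]}' 20
python3 -m creep '{"translation":[[0,0,0],[0,0,0],[0,0,-10],[0,0,-25],[0,0,-40]],"turn":[[0,0,0],[0,0,0],[0,0,0],[0,0,0],[0,0,0]],"hand":[1,1,1,1,1]}'
python3 -m creep '{"translation":[[0,0,-50],[60,0,-30],[60,0,0],[60,0,0],[60,0,0]],"turn":[[0,0,0],[0,0,0],[0,0,0],[0,0,0],[0,0,0]],"hand":[1,1,1,1,1]}'
python3 -m creep '{"translation":[[0,0,0],[0,0,0],[0,0,0]],"turn":[[0,0,0],[0,0,0],[0,0,0]],"hand":[1,1,1]}'
python3 - <<'E'
from h import *
i=vision.get_image("top")[:,:,::-1];j=vision.get_image("scene")[:,:,::-1]
for c in("top","scene"):
    for d in vision.outline_of(c,"ring_mid"):
        ys,xs=np.nonzero(d["pixels"]);print(c,d["confidence"],d["pixel"],at(c,d["pixel"],.061),len(xs))
f=lambda a:cv2.resize(a,(400,400),interpolation=cv2.INTER_CUBIC)
a=np.hstack([cv2.resize(i[130:205,165:340],(800,343),interpolation=cv2.INTER_CUBIC)])
b=np.hstack([cv2.resize(j[215:265,190:265],(375,250),interpolation=cv2.INTER_CUBIC),cv2.resize(j[140:190,265:350],(425,250),interpolation=cv2.INTER_CUBIC)])
cv2.imwrite("pics/g7.png",np.vstack([a,b]))
E
```

```text
tcp_pos: [0.6255, -0.1625, 0.0237]
force: [0.1, 0.3, 0.3]
time_s: 36.25
tcp_pos: [0.6255, -0.1625, 0.0236]
tcp_rot: [0.0, 0.017, 1.0, 0.0]
force: [0.7, 0.3, 0.6]
finger_gap: 0.0852
time_s: 36.88
tcp_pos: [0.6247, -0.1623, 0.0987]
tcp_rot: [-0.001, 0.017, 1.0, 0.0]
force: [0.1, 0.4, -0.4]
finger_gap: 0.0854
time_s: 37.5
tcp_pos: [0.388, -0.1544, 0.1774]
tcp_rot: [0.001, 0.017, 1.0, -0.0]
force: [1.0, -0.6, 1.2]
finger_gap: 0.0852
time_s: 37.88
tcp_pos: [0.391, -0.1548, 0.1769]
tcp_rot: [0.0, 0.017, 1.0, -0.0]
force: [-0.6, 0.5, -0.2]
finger_gap: 0.0851
top 0.62 [188.0, 195.6] [0.59871779 0.15904498 0.061     ] 108
```

View pics/g7.png

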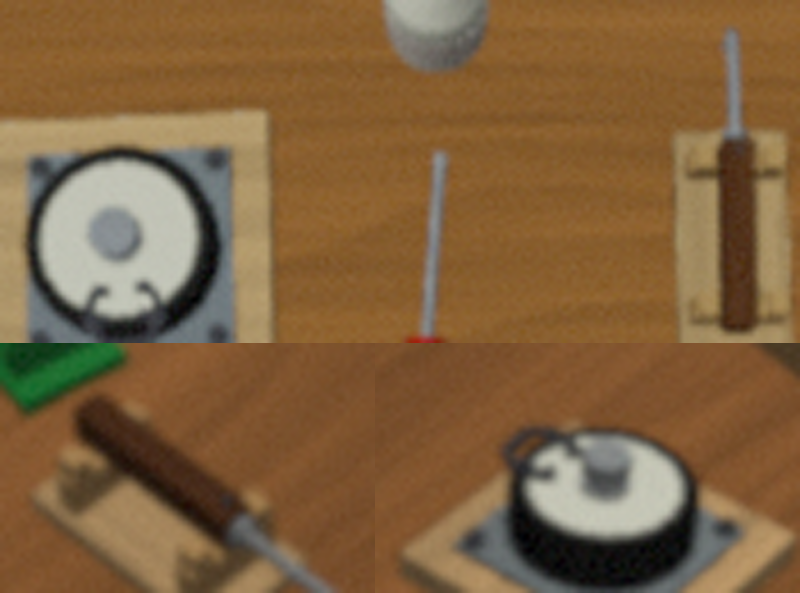

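```bash
python3 -c "
from rig import env;print(env.close_job())"
```

```text
the job is handed in; nothing more can be done
None
```

The ring is off the axle, the larger pick is back in the wooden cradle, and the job is handed in after about 38 s of the 64 s allowed. The hand-in reports no verdict.

**What I did:**
- I felt for the axle's flank with the pin, at about 5 N.
- I lowered the pin into the ring's window. No contact with the wheel was felt, so it pressed on it hardly or not at all.
- I pulled slowly. The readings between steps peaked at about 10 N, and the ring slid out onto the wheel without flying off.
- I then lifted the pick away, laid it back where I had taken it from and let go.

**Last checks:**
- **Ring:** the last pictures show it lying on the wheel and overhanging its edge a little. I judge its centre to be about 35 mm from the axle's axis; the network's spot gives about 32 mm. Both are outside the required 28 mm. It did not move when the hook was lifted out.
- **Pick:** it lies in both notches. At release the gripper was within about 0.2 mm of where it had grasped the pick.
- **Robot:** the arm stands clear and the gripper is open and empty.
- **Bystanders:** the arm never came near the glue bottle, jar, screwdriver or offcut. I did not measure them again at the end.

**Disagreements:** the two cameras placed the axle 2–3 mm apart, so I relied on touch for the pin's position. In the last look the network found the ring only in the top picture, not in the scene picture. It is visible in both crops.

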